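# Tare a portion scale with its tub in the cradle

## Robot

A 7-joint arm with a two-finger parallel gripper is mounted at the origin on the work surface. World frame = base frame: x ahead of the robot, y to its left, z up, the work surface at z = 0. Lengths are in m, angles in rad, forces in N, time in s.
With the tool pointing down it reaches from about 0.425 to 0.925 m from the base axis. Payload 6.8 kg.
Tool frame: the origin (TCP) lies at the very end of the fingers, on their centre line; the grasp point (between the pads) lies 19 mm behind it (bot.grip_depth is the distance from the TCP to the grasp point, in m); z points along the fingers, y is the direction in which the jaws open and shut (so a half turn about z gives the same grasp; the last joint's range is limited). The gripper opens to 85 mm and grips with 20 to 120 N. Pads are 22 mm wide; open, the fingers measure 114 mm over their backs; the gripper's body (76 mm by 85 mm) begins 54 mm behind the grasp point. The pads swing forward as they close: fully open they stand 13 mm farther back than shut.
Start: joints at [-1.381, 0.477, 0.022, 1.555, -0.011, 1.109, -0.083], TCP at [0.198, 0.645, 0.208] pointing down, gripper open.
Joint ranges: [-2.96, 2.96], [-0.34, 2.1], [-1.41, 1.46], [0.24, 2.44], [-1.37, 4.51], [0.17, 1.92], [-2.96, 2.96]. Speed limits (rad/s): [2.39, 2.39, 3.14, 3.14, 3.14, 3.14, 3.14].

## Interface

Orientations are given as a unit quaternion [w, x, y, z].
In Python, from station import bot gives the robot as it stands.
- The arm moves only by the tool step_arm, never from a script. Its argument "increments" is a list of rows, each a list of 7 numbers: the shift along the world's x, y, z in m, then the turn, a rotation vector about the world's x, y, z in degrees, then the gripper command: -1 is fully open, 1 is shut, values between are in proportion. In form: [[dx, dy, dz, rx, ry, rz, fingers], ...]. A call has 1 to 10 rows; each row is the pose to reach, as a shift and turn from the pose commanded when the call began; what a row does not reach only later rows make up. A row lasts 1/12 s, in which the tool goes at most 41.7 mm and 7.16 degrees, less where a joint would pass 70% of its speed; a pose out of reach is approached as far as the arm can. A call with a gripper value outside its range is refused whole. The fingers move at their own pace and stop on an object; "force" is the grip in N (left out, the last holds). Time passes only in rows, so rows that repeat a pose let the fingers close. It gives the time, the measured TCP pose, the force and the opening at its end, in the units of the state.
- bot.get_obs(): the state, without advancing time (a new reading comes with each control period).
- bot.read_camera(name): name is "scene" or "top" or "wrist"; returns a dict with "color" (384x512x3 uint8, red, green, blue), "intrinsics" (3x3 intrinsics, pixels), "extrinsics" (4x4, takes a point from camera to world coordinates). Camera axes: x right, y up, looking along -z (the intrinsics and any distortion apply to the point x, -y, -z); pixel columns grow to the right and rows downward; lengths in m; the calibration is good to about 2 mm. A picture is of the moment at which its call begins. There is no depth.
- bot.hand_in(): hands the job in, once; it reports no verdict.
Trained networks look in the newest picture that a camera, given by its name, has taken for a name from the list of things; names that differ only in an ending like _2 or _b are one class to them, and where a whole thing is asked for, a point or a joint stands for the part that bears it (a point fixed in the world has none). Each returns a list of dicts, best first, with "conf" (0 to 1); they miss things now and then, are a little off and sometimes report something else, mostly with a low value. They report only what shows in the picture. A call takes as long as a camera call.
- bot.recognise(thing, camera): "location" ([column, row] as shares, 0 to 1, of the picture: columns of its width, rows of its height, amid what is visible of it).
- bot.place_of(thing, camera): "location" ([column, row] as shares, 0 to 1, of the picture: columns of its width, rows of its height: a listed point, or the origin of a listed thing).
The state is a dict: "t": time; "q": joint angles; "joint_vel": joint speeds; "joint_torque": joint torques, N m; "eef_pos": TCP position; "tool_rot": TCP orientation; "contact_force": force on the tool from outside, world axes, zero at the start; "torque": the same for the moment, N m; "gripper_width": opening from 0.0 (shut) to 1.0 (fully open).
Only numpy, scipy, OpenCV 4.12 (cv2) and the standard library are available. Lean on these libraries where they do the work, as an engineer would, in place of code of your own. Each camera call takes 0.05 s, during which the arm holds its last target.

## Task

Set the empty black tub gently into the cradle of the portion scale so that it sits flat and square on the platform, and let go of it. Then tare the scale: turn the black knob in the middle of the dial until the red zero mark stands right at the tip of the pointer. Leave the tub in place, and do not disturb the other things on the table.

Things in the scene. Friction and masses are not known exactly. Their poses are not given: they have to be found in the camera images.
- tub_center (a point): the empty black plastic tub, an open-topped box 150 mm long (own x), 60 mm wide (own y), 60 mm high, straight 3 mm walls, 120 to 210 g; this point is its centre, 30 mm above its underside. It stands on the table, its long side roughly across the table (along y). Grasp it across its 60 mm width at the middle of its length
- tub: the same tub; this origin is the centre of its underside
- cradle (a point): centre of the floor of the scale's steel insert cradle, 86 mm above the table when empty; x along its length, y across. Its folded edges make a pocket 156 x 65 mm for the tub: 3 mm play at each end, 2.5 mm at each side. They rise 9 mm upright, then flare outwards to 20 mm; each long side has a 68 mm gap in its middle for the fingers. The tub may face either way
- platform (a joint): how far the sprung platform with the cradle is pressed down, in m; 0 when empty. It sinks 2 mm per N of load (the tub sinks it 2.3 to 4.1 mm) down to a stop at 22 mm
- scale: the portion scale, fixed to the table: white body 270 mm front to back (own x), 190 mm wide, 50 mm high; origin on the table under its middle; x points away from the robot. The dial's axis lies at x = -55 mm, the cradle's centre at x = +85 mm
- knob_grip (a point): point on the upright axis of the tare knob, 94 mm above the table, at the height to grip it: round black fluted knob 44 mm across, 72 to 107 mm above the table, in the middle of the dial. Knob, clear lens (top 71 mm above the table), aluminium bezel (158 mm across) and white dial face turn as one about this axis, with 0.06 N m of friction, and stay where left
- zero_mark (a point): the dial's zero: inner end of the single broad red mark on the white dial face, 56 mm from the knob's axis; it turns with the knob. The dial has 39 black marks besides, every 25 g, longer each 100 g; 1 kg is a full turn
- pointer_tip (a point): tip of the scale's thin black pointer, under the lens, 56 mm from the knob's axis, 5 mm higher than the zero mark. As the platform is loaded the pointer turns clockwise seen from above, 0.0063 rad per gram. It does not turn with the knob. Its tail, on the other side of the knob, is shorter and broader
- pointer (a joint): angle of the pointer in rad, clockwise from above positive; 0 with the platform empty, when it points from the knob's axis towards the cradle. About 0.75 to 1.3 with the tub on the scale
- dial (a joint): angle of knob and dial in rad, clockwise from above positive; 0 when the zero mark lies on the line from the knob's axis to the cradle; the scale reads zero when this equals joint pointer. It starts between -0.6 and 0.2; stops at -3.1 and 3.1
- green_tub: square green plastic tub, 110 x 100 x 65 mm, open; origin at the centre of its underside
- mug_a: clear glass mug, 82 mm across, 130 mm high, handle to one side; origin at the centre of its underside
- mug_b: a second clear glass mug like the first; origin at the centre of its underside
- sanitiser: blue plastic bottle with a white cap, 68 mm across, 190 mm high; origin at the centre of its underside
- spice_jar: amber glass jar with a red lid, 66 mm across, 100 mm high; origin at the centre of its underside
- spoon: steel serving spoon, 200 mm long, lying flat along its own x; origin on its underside
- brush: pastry brush with a white handle, 200 mm long, lying flat along its own x; origin on its underside

How it is judged:
On the way, in this order (a step that is already met when the one before it is completed fails the run):
1. the black tub sits flat and square in the cradle and has been let go (x of tub_center in the frame of cradle between -0.005 and 0.005 m and y of tub_center in the frame of cradle between -0.005 and 0.005 m and z of tub_center in the frame of cradle between 0.0265 and 0.033 m and angle between tub_center's own z axis and vertical below 0.05 rad and angle between the x axis of tub_center and the x axis of cradle, either way round below 0.08 rad and contact force between tub and the fingers below 0.1 N), for 0.3 s.
2. with the tub still seated, the zero mark has been turned to the pointer's tip (x of tub_center in the frame of cradle between -0.005 and 0.005 m and y of tub_center in the frame of cradle between -0.005 and 0.005 m and z of tub_center in the frame of cradle between 0.0265 and 0.033 m and angle between tub_center's own z axis and vertical below 0.05 rad and angle between the x axis of tub_center and the x axis of cradle, either way round below 0.08 rad and horizontal distance between pointer_tip and zero_mark below 0.0043 m), for 0.2 s.
At the end, for the whole second after the job is handed in: The tub rests in the cradle, released and still: centred within 5 mm each way, underside on the floor (within 3 mm), tilt under 0.05 rad, square within 0.08 rad. The zero mark lies within 4.3 mm of the pointer's tip (half a graduation); dial and pointer at rest (all of step 2 and contact force between tub and the fingers below 0.1 N and linear speed of tub below 0.01 m/s and velocity of joint dial between -0.05 and 0.05 rad/s and velocity of joint pointer between -0.1 and 0.1 rad/s); the robot touches nothing.
It fails at once if another thing on the table is moved by more than 30 mm (distance of any of green_tub, mug_a, mug_b, sanitiser, spice_jar, spoon, brush from where it was at the start of the episode above 0.03 m).
It fails at once if a mug, bottle, jar or the green tub is tipped (angle between any of green_tub, mug_a, mug_b, sanitiser, spice_jar's own z axis and vertical above 0.35 rad).
It fails at once if the tub is dropped (falls free, faster than 0.5 m/s) (linear speed of tub above 0.5 m/s and contact force between tub and the fingers below 0.1 N).
It fails at once if the scale's platform is pressed down to its stop (value of joint platform above 0.02 m).
It also fails if it takes over 54 s, if anything falls off the work surface, if the arm or the gripper's body presses on something with over 40 N, if the wrist force passes 120 N, or if a joint passes its speed limit or range.

## Working session

There is one attempt and no reset: what is moved stays moved. The work goes in short steps, Python scripts to look and compute and a tool call to move; the robot and the scene stay as the last step left them, time stands still between calls to the robot, and variables do not carry over. Pictures are saved under pics/ and viewed, and the job is handed in when it is done.

Besides the shell and the picture viewer there is one more tool, called as name([rows], argument=value, ...), one row to a line, values as JSON. step_arm: Moves the arm, as the interface text tells. Its arguments: {"type":"object","properties":{"increments":{"type":"array","items":{"type":"array","items":{"type":"number"}}},"force":{"type":"number"}},"required":["increments"]}

```bash
mkdir -p pics; ls
cat > h.py <<'E'
import numpy as np, cv2
from station import bot
from scipy.spatial.transform import Rotation as R
def cam(n,fn=None):
    c=bot.read_camera(n)
    if fn: cv2.imwrite('pics/'+fn,cv2.cvtColor(c['color'],cv2.COLOR_RGB2BGR))
    return c
def ray(c,px):
    K=np.array(c['intrinsics']);T=np.array(c['extrinsics'])
    d=np.linalg.inv(K)@np.array([px[0],px[1],1.]); d=np.array([d[0],-d[1],-d[2]])
    return T[:3,3],T[:3,:3]@d
def at_z(c,px,z):
    o,d=ray(c,px); return o+d*(z-o[2])/d[2]
def proj(c,p):
    K=np.array(c['intrinsics']);T=np.array(c['extrinsics'])
    q=T[:3,:3].T@(np.array(p)-T[:3,3]); q=K@np.array([q[0],-q[1],-q[2]]); return q[:2]/q[2]
E
python3 - <<'E'
from h import *
np.set_printoptions(precision=4,suppress=True)
cs={}
for n in ['scene','top','wrist']:
    cs[n]=cam(n,n+'0.png'); print(n,np.array(cs[n]['intrinsics']),np.array(cs[n]['extrinsics']))
Z=dict(tub_center=.03,tub=0,cradle=.086,scale=0,knob_grip=.094,zero_mark=.06,pointer_tip=.065)
for n in ['top','scene','wrist']:
    for t in Z:
        for r in bot.place_of(t,n)[:2]:
            px=np.array(r['location'])*[512,384]; print(n,t,round(r['conf'],2),px,at_z(cs[n],px,Z[t]))
o=bot.get_obs();print(o)
E
```

```text
pics
scene [[469.8272   0.     262.3572]
 [  0.     469.8272 197.1106]
 [  0.       0.       1.    ]] [[-0.4233 -0.5021  0.7541  1.3673]
 [ 0.906  -0.2349  0.3522  0.3711]
 [ 0.0004  0.8323  0.5543  0.6902]
 [ 0.      0.      0.      1.    ]]
top [[412.6751   0.     255.7988]
 [  0.     412.6751 187.7281]
 [  0.       0.       1.    ]] [[ 0.0193  0.9942 -0.1058  0.4235]
 [-0.9997  0.0177 -0.0162 -0.0097]
 [-0.0143  0.1061  0.9943  1.0482]
 [ 0.      0.      0.      1.    ]]
wrist [[283.1915   0.     254.0659]
 [  0.     283.1915 188.9419]
 [  0.       0.       1.    ]] [[ 0.2933 -0.9036 -0.3121  0.1173]
 [ 0.956   0.2769  0.0968  0.668 ]
 [-0.0011 -0.3268  0.9451  0.3742]
 [ 0.      0.      0.      1.    ]]
top tub_center 0.6 [126.976 203.904] [0.4858 0.3259 0.03  ]
top tub_center 0.29 [362.0864 282.3936] [ 0.3067 -0.254   0.03  ]
top tub 0.56 [133.6832 202.7136] [0.491  0.3187 0.    ]
top tub 0.5 [242.0224 145.3056] [0.6446 0.0451 0.    ]
top cradle 0.9 [244.3776 149.9136] [0.6155 0.0348 0.086 ]
top cradle 0.48 [125.2864 204.4032] [0.4811 0.3114 0.086 ]
top scale 0.77 [243.3024 185.
[... 708 characters left out ...]
scene pointer_tip 0.55 [280.7808 205.2864] [0.5298 0.0276 0.065 ]
wrist tub_center 0.96 [120.6784 381.696 ] [0.4933 0.3174 0.03  ]
wrist tub 0.74 [125.0816 365.4144] [0.4918 0.3121 0.    ]
{'t': 1.2, 'q': array([-1.3811,  0.477 ,  0.0224,  1.5554, -0.0115,  1.1093, -0.0831]), 'joint_vel': array([-0.0015, -0.0009, -0.0016, -0.0001, -0.0011, -0.0005,  0.0008]), 'joint_torque': array([  0.0012, -59.6318,   1.6069, -28.1537,   0.0124,   0.0018,
        -0.    ]), 'eef_pos': array([0.1981, 0.6453, 0.2083]), 'tool_rot': array([-0.    ,  0.1484,  0.9889,  0.    ]), 'contact_force': array([-0.1307, -0.4503, -0.4746]), 'torque': array([-0.0245, -0.0355, -0.0133]), 'gripper_width': 1.0008975360157268}
```

View images.

Run:
```python
import cv2
a=cv2.imread('pics/top0.png');cv2.imwrite('pics/top0b.png',cv2.resize(a[60:310,80:410],None,fx=2.4,fy=2.4,interpolation=cv2.INTER_CUBIC))
a=cv2.imread('pics/scene0.png');cv2.imwrite('pics/scene0b.png',cv2.resize(a,None,fx=1.5,fy=1.5))
```

```text
(no output)
```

View pics/top0b.png

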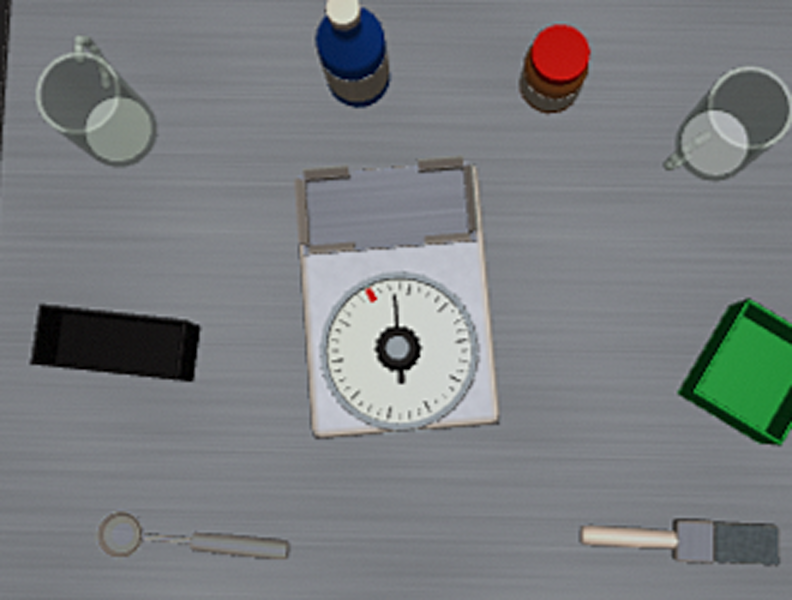

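View pics/scene0b.png

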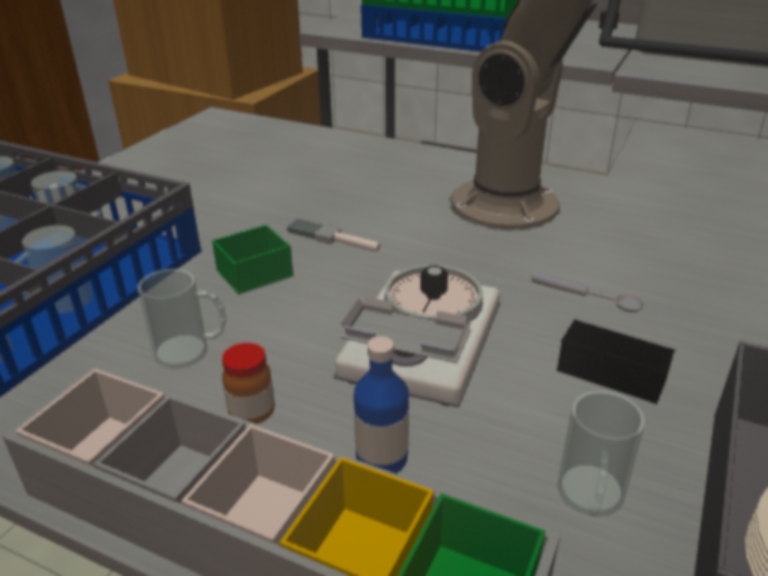

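View pics/wrist0.png

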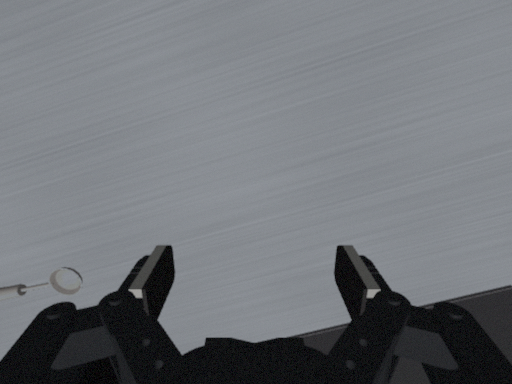

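Run:
```python
from h import *
np.set_printoptions(precision=4,suppress=True)
c=cam('top')
C=lambda p:(np.array(p)/2.4+[80,60])
def pts(P,z): return np.array([at_z(c,C(p),z)[:2] for p in P])
t=pts([(40,305),(200,322),(193,381),(32,365)],.06); print('tub',t,t.mean(0),[np.degrees(np.arctan2(*(t[a]-t[b])[::-1])) for a,b in((0,1),(3,2))],np.linalg.norm(t[0]-t[1]),np.linalg.norm(t[0]-t[3]))
t=pts([(302,174),(474,160),(480,240),(304,250)],.1); print('cradle?',t,t.mean(0),[np.degrees(np.arctan2(*(t[a]-t[b])[::-1])) for a,b in((0,1),(3,2))])
t=pts([(315,437),(498,423)],.05); print(t,np.degrees(np.arctan2(*(t[0]-t[1])[::-1])))
k=at_z(c,(244.2,204),.094); cr=at_z(c,(244.4,149.9),.086); print(k,cr,np.degrees(np.arctan2(*(cr-k)[:2][::-1])))
```

```text
tub [[0.5233 0.3919]
 [0.5091 0.2292]
 [0.4498 0.2336]
 [0.4627 0.3963]] [0.4862 0.3127] [np.float64(84.98051563646119), np.float64(85.45286517462637)] 0.16335898317087733 0.06077004835597159
cradle? [[ 0.6527  0.1256]
 [ 0.6693 -0.0423]
 [ 0.5902 -0.0492]
 [ 0.5775  0.1213]] [0.6225 0.0388] [np.float64(95.65309812045945), np.float64(94.26033670927168)]
[[ 0.3965  0.1111]
 [ 0.414  -0.0717]] 95.46324888619843
[0.4866 0.032  0.094 ] [0.6155 0.0348 0.086 ] 1.2180132726372424
```

step_arm([
  [0.29, -0.327, 0.03, 0, 0, -78, -1],
  [0.29, -0.327, 0.03, 0, 0, -78, -1],
  [0.29, -0.327, 0.03, 0, 0, -78, -1],
  [0.29, -0.327, 0.03, 0, 0, -78, -1],
  [0.29, -0.327, 0.03, 0, 0, -78, -1],
  [0.29, -0.327, 0.03, 0, 0, -78, -1],
  [0.29, -0.327, 0.03, 0, 0, -78, -1],
  [0.29, -0.327, 0.03, 0, 0, -78, -1],
  [0.29, -0.327, 0.03, 0, 0, -78, -1],
  [0.29, -0.327, 0.03, 0, 0, -78, -1],
])

```text
t: 2.08
eef_pos: [0.4749, 0.3327, 0.2374]
tool_rot: [-0.0, 0.701, 0.713, 0.0]
contact_force: [0.0, -0.1, 0.2]
gripper_width: 1.005
```

step_arm([
  [0, 0, 0, 0, 0, -8, -1],
  [0, 0, 0, 0, 0, -8, -1],
  [0, 0, 0, 0, 0, -8, -1],
  [0, 0, 0, 0, 0, -8, -1],
  [0, 0, 0, 0, 0, -8, -1],
])

```text
t: 2.5
eef_pos: [0.4727, 0.3358, 0.2366]
tool_rot: [-0.0, 0.745, 0.667, -0.0]
contact_force: [-0.1, 0.2, 0.2]
gripper_width: 1.002
```

Run:
```python
from h import *
np.set_printoptions(precision=4,suppress=True)
c=cam('wrist','w1.png'); print(c['extrinsics'])
for t,z in (('tub_center',.03),('tub',0)):
    for r in bot.place_of(t,'wrist')[:2]:
        px=np.array(r['location'])*[512,384]; print(t,r['conf'],px,at_z(c,px,z))
```

```text
[[ 0.9938  0.1052  0.0355  0.4817]
 [-0.111   0.9398  0.3231  0.4176]
 [ 0.0006 -0.325   0.9457  0.4035]
 [ 0.      0.      0.      1.    ]]
tub_center 0.84 [266.5984 169.9968] [0.4877 0.3153 0.03  ]
tub_center 0.74 [439.808  371.7888] [ 0.7602 -0.0916  0.03  ]
tub 0.96 [265.6256 160.704 ] [0.4881 0.3211 0.    ]
```

View pics/w1.png

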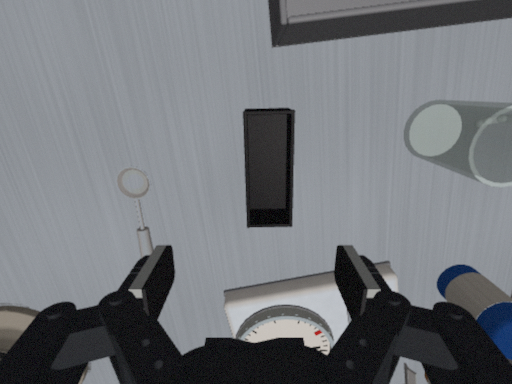

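Run:
```python
from h import *
a=cv2.imread('pics/w1.png')[95:245,215:325];cv2.imwrite('pics/w1z.png',cv2.resize(cv2.convertScaleAbs(a,alpha=2),None,fx=4,fy=4,interpolation=cv2.INTER_CUBIC))
```

```text
(no output)
```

View pics/w1z.png

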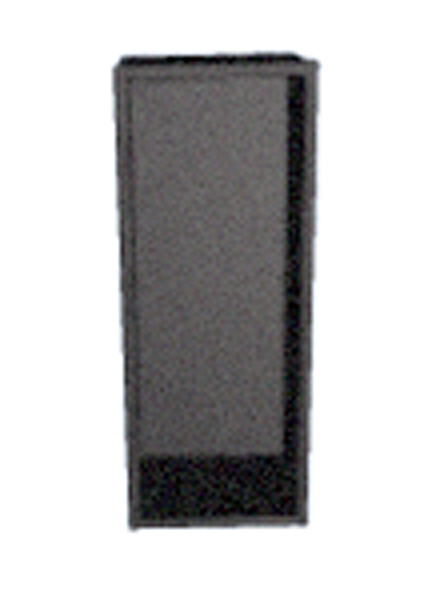

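Run:
```python
from h import *
np.set_printoptions(precision=4,suppress=True)
c=bot.read_camera('wrist')
P=np.array([(114,66),(318,63),(307,525),(130,526)])/4+[215-.4,95-.4]
t=np.array([at_z(c,p,.06)[:2] for p in P]);print(t,t.mean(0))
for a,b in((0,3),(1,2),(1,0),(2,3)):
    d=t[a]-t[b];print(np.degrees(np.arctan2(d[1],d[0])),np.linalg.norm(d))
o=bot.get_obs();Rm=R.from_quat(np.roll(o['tool_rot'],-1)).as_matrix();print(o['eef_pos'],Rm,o['t'])
```

```text
[[0.4674 0.3969]
 [0.5269 0.3909]
 [0.5131 0.2418]
 [0.454  0.2482]] [0.4904 0.3195]
84.82901085662505 0.14930206685453318
84.70844703742713 0.14979787762234872
-5.701752478689514 0.05974764167278921
-6.182164649656803 0.059439124646215084
[0.4733 0.335  0.2368] [[ 0.1142  0.9935 -0.0002]
 [ 0.9935 -0.1142  0.    ]
 [-0.     -0.0002 -1.    ]] 2.7
```

step_arm([
  [0.017, -0.0155, -0.03, 0, 0, 1.3, -1],
  [0.017, -0.0155, -0.06, 0, 0, 1.3, -1],
  [0.017, -0.0155, -0.1, 0, 0, 1.3, -1],
  [0.017, -0.0155, -0.14, 0, 0, 1.3, -1],
  [0.017, -0.0155, -0.175, 0, 0, 1.3, -1],
  [0.017, -0.0155, -0.2, 0, 0, 1.3, -1],
  [0.017, -0.0155, -0.212, 0, 0, 1.3, -1],
  [0.017, -0.0155, -0.216, 0, 0, 1.3, -1],
  [0.017, -0.0155, -0.216, 0, 0, 1.3, -1],
])

```text
t: 3.45
eef_pos: [0.4909, 0.3189, 0.0207]
tool_rot: [0.0, 0.739, 0.673, -0.0]
contact_force: [0.1, 0.5, -0.0]
gripper_width: 1.003
```

step_arm([
  [0, 0, 0, 0, 0, 0, 1],
  [0, 0, 0, 0, 0, 0, 1],
  [0, 0, 0, 0, 0, 0, 1],
  [0, 0, 0, 0, 0, 0, 1],
  [0, 0, 0, 0, 0, 0, 1],
  [0, 0, 0, 0, 0, 0, 1],
], force=25)

```text
t: 3.95
eef_pos: [0.4918, 0.3197, 0.0228]
tool_rot: [-0.0, 0.739, 0.673, 0.001]
contact_force: [-1.5, -1.1, 6.7]
gripper_width: 0.695
```

step_arm([
  [0, 0, 0.02, 0, 0, 0, 1],
  [0, 0, 0.05, 0, 0, 0, 1],
  [0, 0, 0.09, 0, 0, 0, 1],
  [0.01, -0.02, 0.13, 0, 0, 1, 1],
  [0.03, -0.055, 0.16, 0, 0, 4, 1],
  [0.05, -0.09, 0.18, 0, 0, 7, 1],
  [0.07, -0.125, 0.19, 0, 0, 10, 1],
  [0.085, -0.15, 0.19, 0, 0, 10, 1],
  [0.09, -0.16, 0.19, 0, 0, 10, 1],
  [0.09, -0.16, 0.19, 0, 0, 10, 1],
])

```text
t: 4.78
eef_pos: [0.5834, 0.1525, 0.2126]
tool_rot: [0.002, 0.681, 0.732, 0.001]
contact_force: [-0.4, -0.5, -1.9]
gripper_width: 0.698
```

Run:
```python
from h import *
np.set_printoptions(precision=4,suppress=True)
c=cam('wrist','w2.png'); cam('scene','s2.png'); cam('top','t2.png')
o=bot.get_obs();print(o['eef_pos'],o['contact_force'],o['gripper_width'],o['t'])
for t,z in (('tub_center',.19),('cradle',.086),('scale',0),('knob_grip',.094)):
    for r in bot.place_of(t,'wrist')[:2]:
        px=np.array(r['location'])*[512,384]; print(t,r['conf'],px,at_z(c,px,z))
```

```text
[0.5804 0.1594 0.211 ] [-0.3933  0.2907 -0.5989] 0.6948522042296786 4.9333
tub_center 0.97 [253.696  234.0864] [0.5842 0.1339 0.19  ]
```

View pics/w2.png

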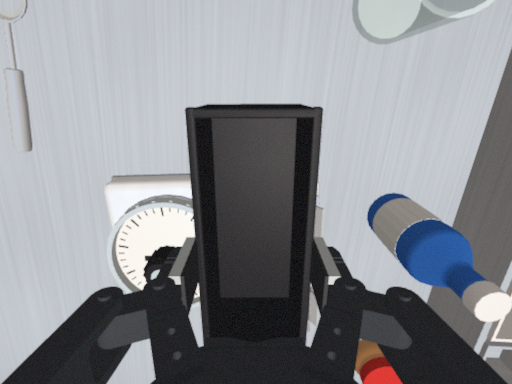

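View pics/s2.png

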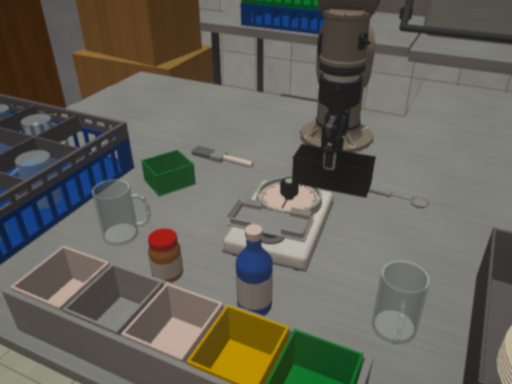

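step_arm([
  [-0.03, -0.02, 0.01, 0, 0, 0, 1],
  [-0.06, -0.05, 0.03, 0, 0, 0, 1],
  [-0.09, -0.08, 0.04, 0, 0, 0, 1],
  [-0.097, -0.09, 0.04, 0, 0, 0, 1],
  [-0.097, -0.09, 0.04, 0, 0, 0, 1],
  [-0.097, -0.09, 0.04, 0, 0, 0, 1],
  [-0.097, -0.09, 0.04, 0, 0, 0, 1],
])

```text
t: 5.72
eef_pos: [0.4842, 0.0701, 0.251]
tool_rot: [0.0, 0.677, 0.736, 0.001]
contact_force: [0.3, -0.4, -2.0]
gripper_width: 0.694
```

Run:
```python
from h import *
np.set_printoptions(precision=4,suppress=True)
c=cam('wrist','w3.png')
import pickle; o=bot.get_obs(); pickle.dump((c,o),open('w3.pkl','wb'))
print(o['eef_pos'],o['tool_rot'],o['contact_force'],o['gripper_width'],o['t'])
for t,z in (('cradle',.086),):
    for r in bot.place_of(t,'wrist')[:2]:
        px=np.array(r['location'])*[512,384]; print(t,r['conf'],px,at_z(c,px,z))
a=cv2.imread('pics/w3.png')
cv2.imwrite('pics/w3z.png',cv2.resize(a[100:270,320:450],None,fx=3.5,fy=3.5,interpolation=cv2.INTER_CUBIC))
cv2.imwrite('pics/w3t.png',cv2.resize(cv2.convertScaleAbs(a[90:350,180:340],alpha=2.5),None,fx=2.3,fy=2.3,interpolation=cv2.INTER_CUBIC))
```

```text
[0.4843 0.0703 0.2508] [0.0001 0.6773 0.7357 0.0002] [ 0.4891 -0.2232 -1.425 ] 0.6924861502026295 5.7667
cradle 0.95 [364.4928 189.312 ] [0.6234 0.0492 0.086 ]
cradle 0.54 [413.4912 278.5152] [ 0.7188 -0.0747  0.086 ]
```

View pics/w3.png

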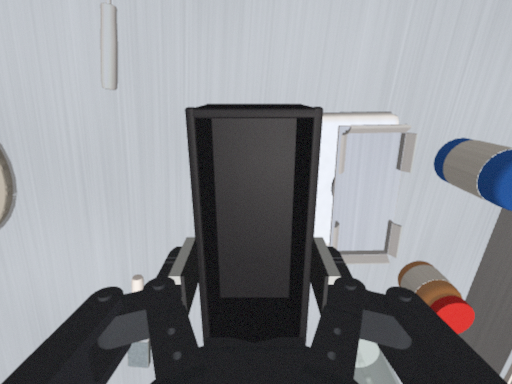

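View pics/w3z.png

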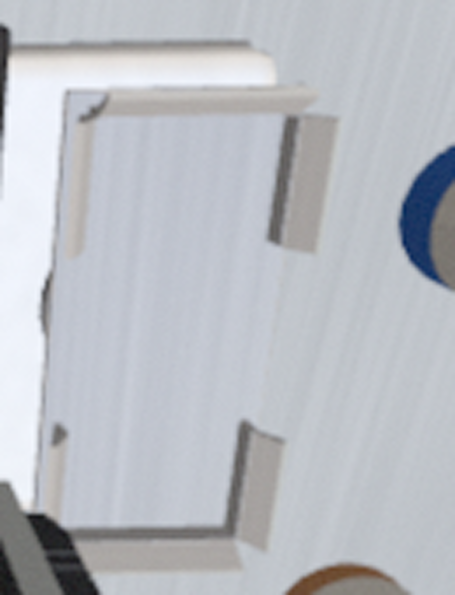

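View pics/w3t.png

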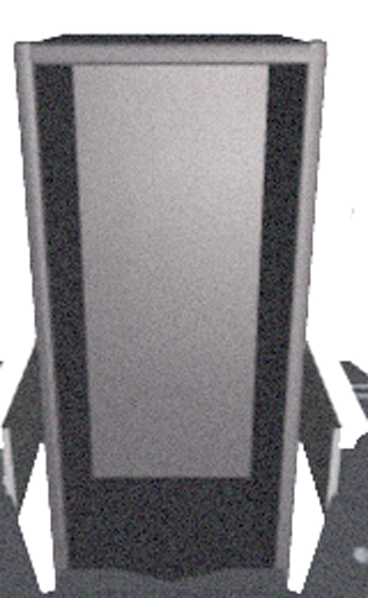

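```bash
cat > m3.py <<'E'
from h import *
import pickle
np.set_printoptions(precision=4,suppress=True)
c,o=pickle.load(open('w3.pkl','rb'))
Z=lambda P,z:np.array([at_z(c,np.array(p)/3.5+[320-.36,100-.36],z)[:2] for p in P])
r=Z([(299,117),(282,245),(252,425),(236,537)],.095);l=Z([(90,120),(82,250),(68,440),(64,520)],.095);b=Z([(90,541),(236,536)],.095);t=Z([(110,115),(285,110)],.095)
rf=Z([(287,117),(268,240),(240,422),(226,530)],.086);bf=Z([(70,530),(226,528)],.086)
def yaw(P): 
    q=np.polyfit(P[:,1],P[:,0],1); return np.degrees(np.arctan(-q[0]))
def yx(P): d=P[1]-P[0]; return np.degrees(np.arctan2(d[1],d[0]))
print('yaws r,l,rf',yaw(r),yaw(l),yaw(rf),'b,t,bf',yx(b),yx(t),yx(bf))
for Y in (4,5,6):
    a=np.radians(Y);ux=np.array([np.cos(a),np.sin(a)]);uy=np.array([-np.sin(a),np.cos(a)])
    R_,L_,B_,T_=(r@ux).mean(),(l@ux).mean(),(b@uy).mean(),(t@uy).mean()
    print(Y,'w',R_-L_,'len',T_-B_,'c',ux*(R_+L_)/2+uy*(T_+B_)/2,'rf',(rf@ux).mean()-R_,'bf',(bf@uy).mean()-B_)
# tub in hand
Rm=R.from_quat(np.roll(o['tool_rot'],-1)).as_matrix();print('tool y yaw',np.degrees(np.arctan2(Rm[1,1],Rm[0,1])),'tcp',o['eef_pos'])
W=lambda P,z:np.array([at_z(c,np.array(p)/2.3+[180-.3,90-.3],z)[:2] for p in P])
for z in (.284,.288,.292):
    a=np.radians(5);p=W([(15,43),(326,43),(290,590),(53,570)],z); d0=p[1]-p[0];dl=p[0]-p[3];dr=p[1]-p[2]
    yw=np.degrees([np.arctan2(d0[1],d0[0]),np.arctan2(dl[1],dl[0])-np.pi/2,np.arctan2(dr[1],dr[0])-np.pi/2])
    m=np.radians(yw.mean());uy=np.array([-np.sin(m),np.cos(m)])
    ce=(p[0]+p[1])/2-.075*uy; dd=ce-o['eef_pos'][:2]
    print(z,'width',np.linalg.norm(d0),'yaws',yw,'centre',ce,'off tool x,y',Rm[:2,:2].T@dd)
E
python3 m3.py
```

```text
yaws r,l,rf 5.825580254752022 6.869299177572381 5.81733577568298 b,t,bf 6.903710283682697 6.326078820570951 5.486436332636565
4 w 0.06629164782468944 len 0.15741783182256142 c [0.6262 0.0425] rf 0.00033517230734969594 bf -0.0014285151227384357
5 w 0.06630134080280126 len 0.1575879909971661 c [0.6262 0.0424] rf 0.00030283189474178407 bf -0.0013908688374693612
6 w 0.06629083775022904 len 0.15771014734312389 c [0.6262 0.0424] rf 0.0002703992366051011 bf -0.0013527988800787205
tool y yaw 4.736765428078712 tcp [0.4843 0.0703 0.2508]
0.284 width 0.06156011116490875 yaws [4.7123 4.5491 5.2319] centre [0.4838 0.0702] off tool x,y [-0.     -0.0005]
0.288 width 0.059720407484470946 yaws [4.7123 4.5491 5.2319] centre [0.4838 0.0704] off tool x,y [ 0.0002 -0.0005]
0.292 width 0.057880703804033096 yaws [4.7123 4.5491 5.2319] centre [0.4838 0.0706] off tool x,y [ 0.0004 -0.0005]
```

step_arm([
  [0.03, -0.007, 0, 0, 0, 1, 1],
  [0.065, -0.014, 0, 0, 0, 1, 1],
  [0.1, -0.02, 0, 0, 0, 1, 1],
  [0.13, -0.025, -0.01, 0, 0, 1, 1],
  [0.1424, -0.0279, -0.04, 0, 0, 1, 1],
  [0.1424, -0.0279, -0.075, 0, 0, 1, 1],
  [0.1424, -0.0279, -0.1, 0, 0, 1, 1],
  [0.1424, -0.0279, -0.108, 0, 0, 1, 1],
  [0.1424, -0.0279, -0.108, 0, 0, 1, 1],
  [0.1424, -0.0279, -0.108, 0, 0, 1, 1],
])

```text
t: 6.65
eef_pos: [0.627, 0.0414, 0.1432]
tool_rot: [0.0, 0.671, 0.741, 0.0]
contact_force: [1.3, 0.1, -0.9]
gripper_width: 0.692
```

Run:
```python
from h import *
np.set_printoptions(precision=4,suppress=True)
c=cam('wrist','w4.png');cam('scene','s4.png');cam('top','t4.png')
o=bot.get_obs();print(o['eef_pos'],o['tool_rot'],o['contact_force'],o['t'])
a=cv2.imread('pics/s4.png');b=cv2.imread('pics/t4.png')
cv2.imwrite('pics/st4.png',np.hstack([cv2.resize(a[140:280,200:350],None,fx=2.6,fy=2.6),cv2.resize(b[100:240,180:330],None,fx=2.6,fy=2.6)]))
```

```text
[0.6278 0.0412 0.145 ] [0.0011 0.6715 0.741  0.0015] [-0.6454  0.0122 -2.6374] 6.8
```

View pics/w4.png

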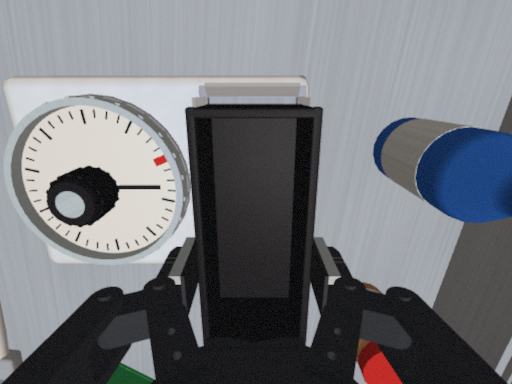

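View pics/st4.png

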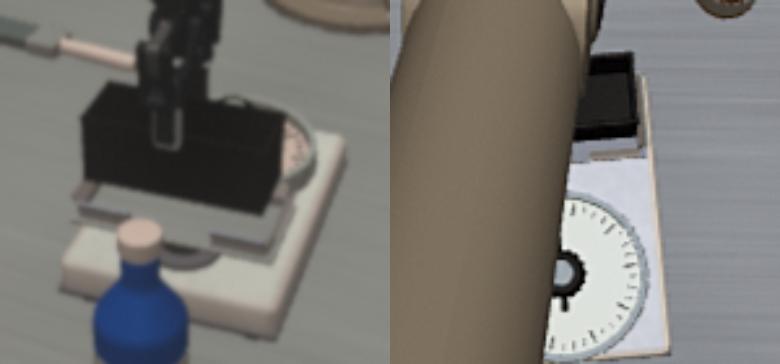

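step_arm([
  [-0.0005, 0.0008, -0.01, 0, 0, 0, 1],
  [-0.0005, 0.0008, -0.02, 0, 0, 0, 1],
  [-0.0005, 0.0008, -0.024, 0, 0, 0, 1],
  [-0.0005, 0.0008, -0.028, 0, 0, 0, 1],
  [-0.0005, 0.0008, -0.031, 0, 0, 0, 1],
  [-0.0005, 0.0008, -0.034, 0, 0, 0, 1],
  [-0.0005, 0.0008, -0.036, 0, 0, 0, 1],
  [-0.0005, 0.0008, -0.036, 0, 0, 0, 1],
])

```text
t: 7.47
eef_pos: [0.6257, 0.0416, 0.1065]
tool_rot: [-0.0, 0.672, 0.741, -0.0]
contact_force: [-1.3, -0.2, 0.1]
gripper_width: 0.695
```

Run:
```python
from h import *
np.set_printoptions(precision=4,suppress=True)
c=cam('wrist','w5.png');cam('scene','s5.png')
o=bot.get_obs();print(o['eef_pos'],o['tool_rot'],o['contact_force'],o['torque'],o['t'])
a=cv2.imread('pics/s5.png');b=cv2.imread('pics/w5.png')
cv2.imwrite('pics/st5.png',np.hstack([cv2.resize(a[140:280,200:350],None,fx=2.6,fy=2.6),cv2.resize(b[60:200,180:330],None,fx=2.6,fy=2.6)]))
```

```text
[0.6258 0.0416 0.107 ] [0.     0.6716 0.7409 0.    ] [-0.7926  0.039  -1.031 ] [0.0088 0.1116 0.02  ] 7.5667
```

View pics/st5.png

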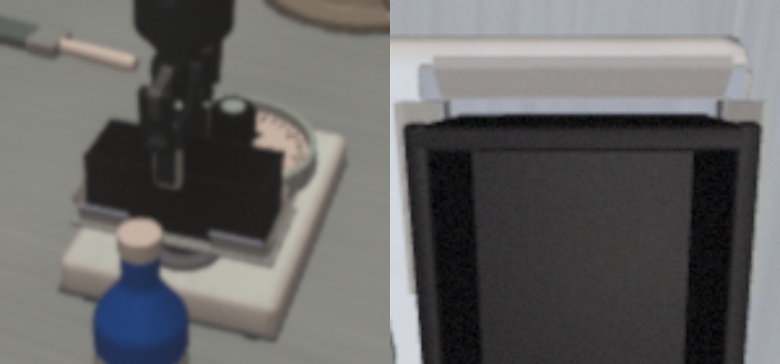

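View pics/w5.png

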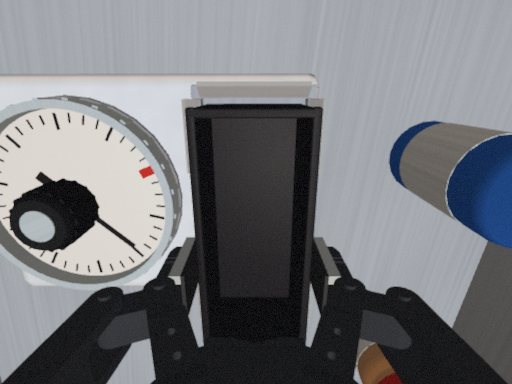

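step_arm([
  [0, 0, 0, 0, 0, 0, 0.4],
  [0, 0, 0, 0, 0, 0, 0.1],
  [0, 0, 0, 0, 0, 0, -0.5],
  [0, 0, 0, 0, 0, 0, -1],
  [0, 0, 0, 0, 0, 0, -1],
  [0, 0, 0, 0, 0, 0, -1],
  [0, 0, 0, 0, 0, 0, -1],
])

```text
t: 8.15
eef_pos: [0.6259, 0.0417, 0.107]
tool_rot: [0.0, 0.672, 0.741, 0.0]
contact_force: [0.1, -0.3, -0.4]
gripper_width: 0.999
```

Run:
```python
from h import *
np.set_printoptions(precision=4,suppress=True)
c=cam('wrist','w6.png');cam('scene','s6.png')
o=bot.get_obs();print(o['eef_pos'],o['contact_force'],o['gripper_width'],o['t'])
a=cv2.imread('pics/s6.png');b=cv2.imread('pics/w6.png')
cv2.imwrite('pics/st6.png',np.hstack([cv2.resize(a[140:280,200:350],None,fx=2.6,fy=2.6),cv2.resize(b[60:200,180:330],None,fx=2.6,fy=2.6)]))
```

```text
[0.6259 0.0417 0.1069] [ 0.3762  0.0233 -0.1096] 1.0039450685290003 8.25
```

View pics/st6.png

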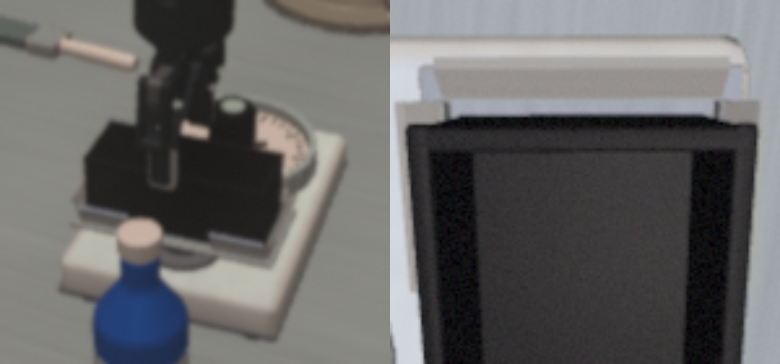

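View pics/w6.png

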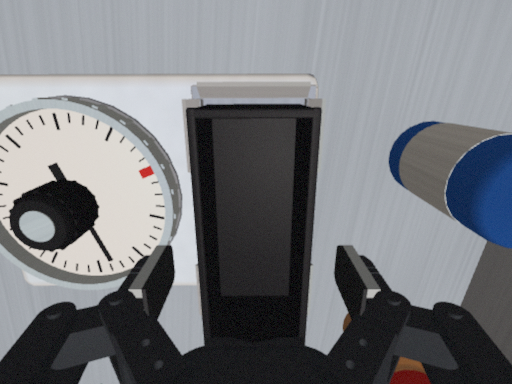

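step_arm([
  [0, 0, 0.02, 0, 0, 0, -1],
  [0, 0, 0.05, 0, 0, 0, -1],
  [0, 0, 0.09, 0, 0, 0, -1],
  [0, 0, 0.125, 0, 0, 0, -1],
  [-0.02, -0.005, 0.145, 0, 0, 0, -1],
  [-0.055, -0.015, 0.145, 0, 0, 0, -1],
  [-0.09, -0.025, 0.145, 0, 0, 0, -1],
  [-0.12, -0.03, 0.145, 0, 0, 0, -1],
  [-0.12, -0.03, 0.145, 0, 0, 0, -1],
  [-0.12, -0.03, 0.145, 0, 0, 0, -1],
])

```text
t: 9.08
eef_pos: [0.5047, 0.0115, 0.2523]
tool_rot: [-0.0, 0.672, 0.741, 0.001]
contact_force: [0.6, 0.8, -0.4]
gripper_width: 1.001
```

Run:
```python
from h import *
import pickle
np.set_printoptions(precision=4,suppress=True)
c=cam('wrist','w7.png');cs=cam('scene','s7.png')
o=bot.get_obs();print(o['eef_pos'],o['contact_force'],o['gripper_width'],o['t']); pickle.dump((c,o),open('w7.pkl','wb'))
for t,z in (('cradle',.083),('tub_center',.113),('knob_grip',.094),('zero_mark',.06),('pointer_tip',.065)):
  for n,cc in (('wrist',c),('scene',cs)):
    for r in bot.place_of(t,n)[:2]:
        px=np.array(r['location'])*[512,384]; print(t,n,r['conf'],px,at_z(cc,px,z))
```

```text
[0.5067 0.0122 0.2523] [ 0.3812 -0.6547 -0.1598] 1.0033208309206338 9.1833
cradle scene 0.69 [271.9232 219.9936] [0.6137 0.0421 0.083 ]
tub_center wrist 0.58 [368.5888 157.9008] [0.629  0.0372 0.113 ]
tub_center scene 0.61 [267.8784 211.008 ] [0.6253 0.0375 0.113 ]
knob_grip wrist 0.88 [237.4144 149.1072] [0.4836 0.0291 0.094 ]
knob_grip scene 0.93 [289.1776 185.5104] [0.4842 0.029  0.094 ]
zero_mark wrist 0.62 [279.9104 126.7968] [0.5328 0.0555 0.06  ]
zero_mark scene 0.2 [266.2912 219.6096] [0.5892 0.0176 0.06  ]
pointer_tip wrist 0.69 [258.5088 187.8144] [ 0.5143 -0.0253  0.065 ]
pointer_tip scene 0.18 [123.904  232.0896] [ 0.7669 -0.2391  0.065 ]
```

View pics/w7.png

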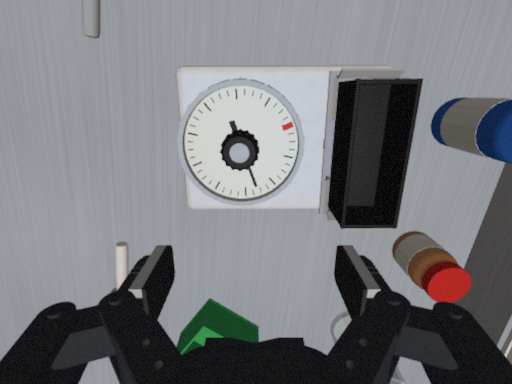

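Run:
```python
from h import *
a=cv2.imread('pics/w7.png')[60:215,170:330];cv2.imwrite('pics/w7z.png',cv2.resize(a,None,fx=3.8,fy=3.8,interpolation=cv2.INTER_CUBIC))
```

```text
(no output)
```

View pics/w7z.png

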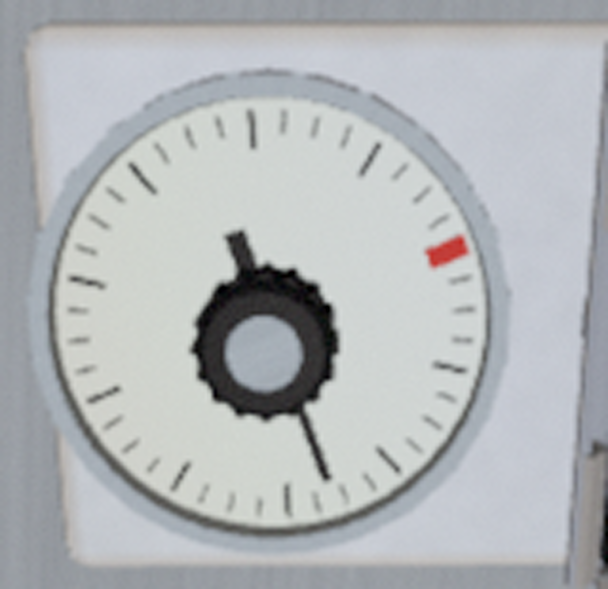

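```bash
cat > m7.py <<'E'
from h import *
import pickle
np.set_printoptions(precision=4,suppress=True)
c,o=pickle.load(open('w7.pkl','rb'))
Z=lambda p,z:at_z(c,np.array(p)/3.8+[170-.37,60-.37],z)[:2]
k=Z((263,354),.107);zm=Z((429,257),.060);pt=Z((327,480),.065);tl=Z((235,234),.065)
# axis: 56mm from tip along tail line
u=(tl-pt)/np.linalg.norm(tl-pt); ax=pt+.056*u
print('knob top',k,'zero',zm,'tip',pt,'axis from pointer',ax,'r zero',np.linalg.norm(zm-k),np.linalg.norm(zm-ax),'r tip',np.linalg.norm(pt-k))
for A in (k,ax,(k+ax)/2):
    az=np.degrees(np.arctan2(*(zm-A)[::-1]));ap=np.degrees(np.arctan2(*(pt-A)[::-1])); print(A,'az zero',az,'az tip',ap,'turn',ap-az)
img=cv2.imread('pics/w7.png')
# black tick opposite: check face circle
E
python3 m7.py
```

```text
knob top [0.486  0.0277] zero [0.5362 0.0553] tip [ 0.5103 -0.0231] axis from pointer [0.4864 0.0276] r zero 0.0572512293913278 0.05694593425594055 r tip 0.05626610219968023
[0.486  0.0277] az zero 28.820359710294444 az tip -64.43128251389682 turn -93.25164222419126
[0.4864 0.0276] az zero 29.106952648869953 az tip -64.76039894968197 turn -93.86735159855192
[0.4862 0.0276] az zero 28.963273089452734 az tip -64.59545068151327 turn -93.558723770966
```

step_arm([
  [-0.02, 0.0156, 0, 0, 0, 80, -1],
  [-0.02, 0.0156, 0, 0, 0, 80, -1],
  [-0.02, 0.0156, 0, 0, 0, 80, -1],
  [-0.02, 0.0156, 0, 0, 0, 80, -1],
  [-0.02, 0.0156, 0, 0, 0, 80, -1],
  [-0.02, 0.0156, 0, 0, 0, 80, -1],
  [-0.02, 0.0156, 0, 0, 0, 80, -1],
  [-0.02, 0.0156, 0, 0, 0, 80, -1],
  [-0.02, 0.0156, 0, 0, 0, 80, -1],
  [-0.02, 0.0156, 0, 0, 0, 80, -1],
])

```text
t: 10.52
eef_pos: [0.4858, 0.0273, 0.2519]
tool_rot: [0.0, 0.108, 0.994, 0.0]
contact_force: [0.8, 0.7, 0.4]
gripper_width: 1.001
```

step_arm([
  [0, 0, 0, 0, 0, 20, -1],
  [0, 0, 0, 0, 0, 20, -1],
  [0, 0, 0, 0, 0, 20, -1],
  [0, 0, 0, 0, 0, 20, -1],
  [0, 0, 0, 0, 0, 20, -1],
])

```text
t: 10.93
eef_pos: [0.4858, 0.0272, 0.2518]
tool_rot: [-0.0, -0.061, 0.998, 0.0]
contact_force: [-0.7, 0.3, -0.7]
gripper_width: 0.997
```

Run:
```python
from h import *
import pickle
np.set_printoptions(precision=4,suppress=True)
c=cam('wrist','w8.png')
o=bot.get_obs();pickle.dump((c,o),open('w8.pkl','wb'))
Rm=R.from_quat(np.roll(o['tool_rot'],-1)).as_matrix();print(o['eef_pos'],o['q'],'yaw',np.degrees(np.arctan2(Rm[1,1],Rm[0,1])),o['t'])
for r in bot.place_of('knob_grip','wrist')[:1]:
    px=np.array(r['location'])*[512,384]; print(r['conf'],px,at_z(c,px,.094))
```

```text
[0.4858 0.0272 0.2519] [-0.5351  0.1145  0.3856  1.9609 -0.0489  1.075   1.5652] yaw 97.04214201825123 10.9833
0.74 [254.9248 166.8864] [0.4859 0.0267 0.094 ]
```

View pics/w8.png

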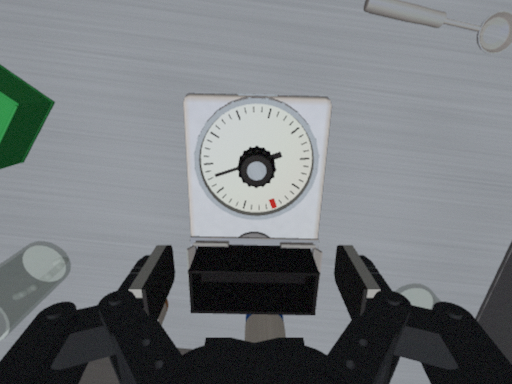

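step_arm([
  [0.0003, 0.0003, -0.03, 0, 0, 0, -1],
  [0.0003, 0.0003, -0.065, 0, 0, 0, -1],
  [0.0003, 0.0003, -0.1, 0, 0, 0, -1],
  [0.0003, 0.0003, -0.13, 0, 0, 0, -1],
  [0.0003, 0.0003, -0.155, 0, 0, 0, -1],
  [0.0003, 0.0003, -0.168, 0, 0, 0, -1],
  [0.0003, 0.0003, -0.175, 0, 0, 0, -1],
  [0.0003, 0.0003, -0.175, 0, 0, 0, -1],
])

```text
t: 11.7
eef_pos: [0.4852, 0.0274, 0.0756]
tool_rot: [-0.001, -0.063, 0.998, -0.0]
contact_force: [0.6, -0.6, -0.4]
gripper_width: 1.0
```

step_arm([
  [0, 0, 0, 0, 0, 0, 1],
  [0, 0, 0, 0, 0, 0, 1],
  [0, 0, 0, 0, 0, 0, 1],
  [0, 0, 0, 0, 0, 0, 1],
  [0, 0, 0, 0, 0, 0, 1],
  [0, 0, 0, 0, 0, 0, 1],
  [0, 0, 0, 0, 0, 0, 1],
], force=25)

```text
t: 12.28
eef_pos: [0.4868, 0.0297, 0.0784]
tool_rot: [0.001, -0.064, 0.998, 0.001]
contact_force: [-4.1, 5.8, 10.6]
gripper_width: 0.47
```

step_arm([
  [0.0007, 0.0015, 0.002, 0, 0, -3, 1],
  [0.0007, 0.0015, 0.002, 0, 0, -8, 1],
  [0.0007, 0.0015, 0.002, 0, 0, -13, 1],
  [0.0007, 0.0015, 0.002, 0, 0, -18, 1],
  [0.0007, 0.0015, 0.002, 0, 0, -23, 1],
  [0.0007, 0.0015, 0.002, 0, 0, -28, 1],
  [0.0007, 0.0015, 0.002, 0, 0, -33, 1],
  [0.0007, 0.0015, 0.002, 0, 0, -38, 1],
  [0.0007, 0.0015, 0.002, 0, 0, -43, 1],
  [0.0007, 0.0015, 0.002, 0, 0, -46, 1],
])

```text
t: 13.12
eef_pos: [0.4866, 0.0294, 0.0789]
tool_rot: [0.0, 0.334, 0.943, 0.0]
contact_force: [1.6, -0.0, -7.6]
gripper_width: 0.459
```

Run:
```python
from h import *
np.set_printoptions(precision=4,suppress=True)
c=cam('wrist','w9.png');cam('top','t9.png')
o=bot.get_obs()
Rm=R.from_quat(np.roll(o['tool_rot'],-1)).as_matrix();print(o['eef_pos'],o['contact_force'],o['torque'],'yaw',np.degrees(np.arctan2(Rm[1,1],Rm[0,1])),o['t'])
```

```text
[0.4866 0.0294 0.0788] [ 0.2884 -0.2655 -6.4069] [ 0.3368 -0.3929 -0.0627] yaw 51.20902496937994 13.2167
```

View pics/w9.png

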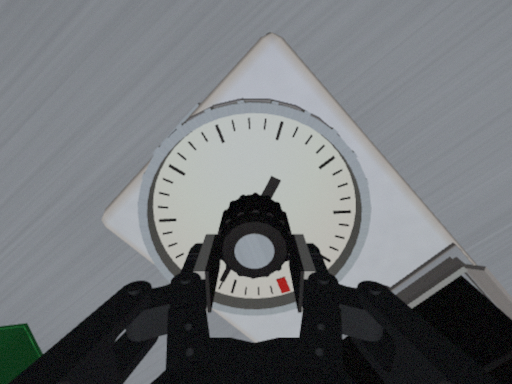

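View pics/t9.png

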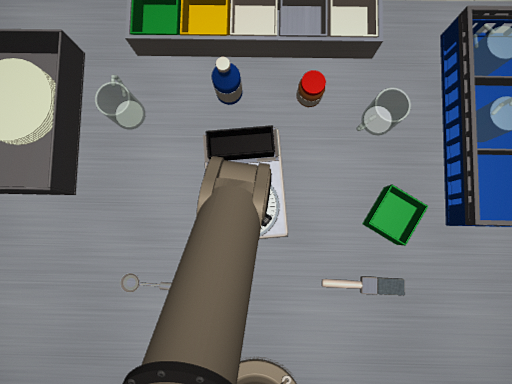

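step_arm([
  [0, 0, -0.001, 0, 0, -3, 1],
  [0, 0, -0.001, 0, 0, -8, 1],
  [0, 0, -0.001, 0, 0, -13, 1],
  [0, 0, -0.001, 0, 0, -18, 1],
  [0, 0, -0.001, 0, 0, -23, 1],
  [0, 0, -0.001, 0, 0, -28, 1],
  [0, 0, -0.001, 0, 0, -33, 1],
  [0, 0, -0.001, 0, 0, -38, 1],
  [0, 0, -0.001, 0, 0, -43, 1],
  [0, 0, -0.001, 0, 0, -47.5, 1],
])

```text
t: 14.05
eef_pos: [0.4864, 0.0293, 0.0786]
tool_rot: [-0.001, 0.684, 0.729, 0.0]
contact_force: [-3.9, 0.4, 5.9]
gripper_width: 0.466
```

step_arm([
  [0, 0, 0, 0, 0, 0, 1],
  [0, 0, 0, 0, 0, 0, 1],
])

```text
t: 14.22
eef_pos: [0.4864, 0.0293, 0.0786]
tool_rot: [-0.001, 0.683, 0.73, 0.0]
contact_force: [-4.6, 0.8, 7.3]
gripper_width: 0.465
```

Run:
```python
from h import *
import pickle
np.set_printoptions(precision=4,suppress=True)
c=cam('wrist','w10.png')
o=bot.get_obs();pickle.dump((c,o),open('w10.pkl','wb'))
Rm=R.from_quat(np.roll(o['tool_rot'],-1)).as_matrix();print(o['eef_pos'],o['contact_force'],o['torque'],'yaw',np.degrees(np.arctan2(Rm[1,1],Rm[0,1])),o['t'])
```

```text
[0.4864 0.0292 0.0786] [-4.8459 -0.0847  7.8958] [-0.0142  0.6089  0.0102] yaw 3.8329144246275018 14.2667
```

View pics/w10.png

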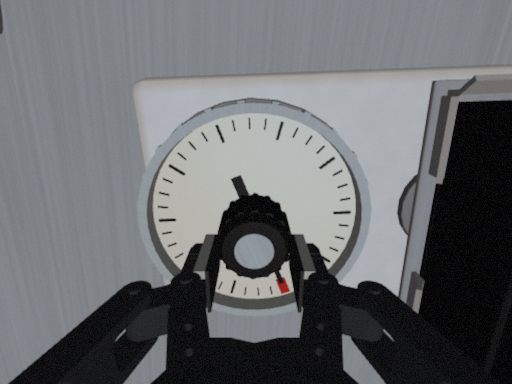

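step_arm([
  [0, 0, 0, 0, 0, 0, 0.3],
  [0, 0, 0, 0, 0, 0, -1],
  [0, 0, 0, 0, 0, 0, -1],
  [0, 0, 0, 0, 0, 0, -1],
  [0, 0, 0, 0, 0, 0, -1],
  [0, 0, 0.03, 0, 0, 0, -1],
  [0, 0, 0.07, 0, 0, 0, -1],
  [0, 0, 0.11, 0, 0, 0, -1],
  [0, 0, 0.14, 0, 0, 0, -1],
  [0, 0, 0.14, 0, 0, 0, -1],
])

```text
t: 15.1
eef_pos: [0.4906, 0.0289, 0.2232]
tool_rot: [0.002, 0.684, 0.73, 0.004]
contact_force: [1.3, 0.5, 0.2]
gripper_width: 0.999
```

Run:
```python
from h import *
import pickle
np.set_printoptions(precision=4,suppress=True)
c=cam('wrist','w11.png')
o=bot.get_obs();pickle.dump((c,o),open('w11.pkl','wb'));print(o['eef_pos'],o['contact_force'],o['t'])
a=cv2.imread('pics/w11.png');cv2.imwrite('pics/w11z.png',cv2.resize(a[80:270,160:350],None,fx=3,fy=3,interpolation=cv2.INTER_CUBIC))
```

```text
[0.489  0.0295 0.2207] [ 0.0962 -0.1459 -0.488 ] 15.15
```

View pics/w11.png

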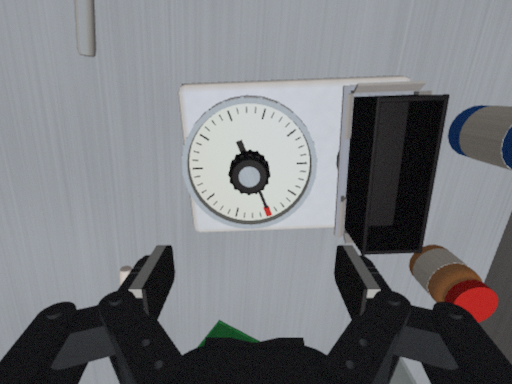

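View pics/w11z.png

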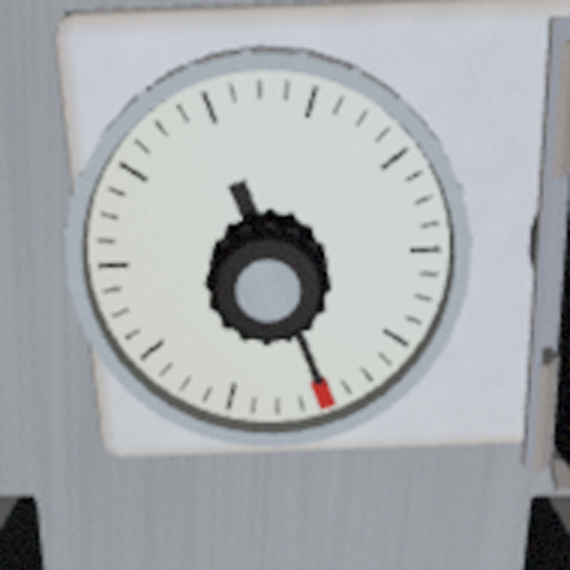

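Run:
```python
from h import *
import pickle
np.set_printoptions(precision=4,suppress=True)
c,o=pickle.load(open('w11.pkl','rb'))
Z=lambda p,z:at_z(c,np.array(p)/3+[160-.33,80-.33],z)[:2]
tip=Z((321,381),.065);tl=Z((238,185),.065);zi=Z((320,383),.06);zo=Z((328,407),.06);k=Z((268,290),.107)
u=(tl-tip)/np.linalg.norm(tl-tip);ax=tip+.056*u
A=(ax+k)/2; an=lambda p:np.degrees(np.arctan2(*(p-A)[::-1]))
print('axis',ax,k,'tip',tip,an(tip),'zero in',zi,an(zi),'out',zo,an(zo), np.linalg.norm(zi-tip),'r',np.linalg.norm(tip-A),np.linalg.norm(zi-A),np.linalg.norm(zo-A))
a=cv2.imread('pics/w11.png')
# red centroid
hsv=cv2.cvtColor(a[190:225,250:285],cv2.COLOR_BGR2HSV);m=((hsv[...,0]<10)|(hsv[...,0]>170))&(hsv[...,1]>120)
ys,xs=np.nonzero(m);p=np.array([xs.mean()+250,ys.mean()+190]);rc=at_z(c,p,.06)[:2];print('red',len(xs),p,an(rc),np.linalg.norm(rc-A))
cv2.imwrite('pics/w11t.png',cv2.resize(cv2.convertScaleAbs(a[70:270,325:460],alpha=2.2),None,fx=3,fy=3,interpolation=cv2.INTER_CUBIC))
```

```text
axis [0.4865 0.0283] [0.4863 0.0278] tip [ 0.5109 -0.0222] -63.973149711637966 zero in [ 0.511  -0.0251] -65.17918643382339 out [ 0.5152 -0.0359] -65.71431207808837 0.002970585262880503 r 0.0558705601831605 0.058586097921888056 0.07015084245567765
red 41 [267.122  210.7317] -65.7992542850441 0.06330827425819752
```

View pics/w11t.png

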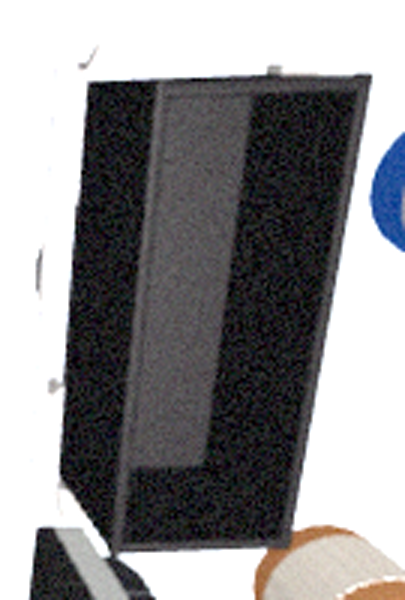

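Run:
```python
from h import *
import pickle
np.set_printoptions(precision=4,suppress=True)
c,o=pickle.load(open('w11.pkl','rb'))
P=np.array([at_z(c,np.array(p)/3+[325-.33,70-.33],.142)[:2] for p in [(155,79),(371,75),(291,548),(112,551)]])
print(P,P.mean(0))
for a,b in((0,3),(1,2),(1,0),(2,3)):
    d=P[a]-P[b];print(np.degrees(np.arctan2(d[1],d[0])),np.linalg.norm(d))
cs=cam('scene','s11.png');a=cv2.imread('pics/s11.png')
cv2.imwrite('pics/s11z.png',cv2.resize(a[150:290,200:350],None,fx=4,fy=4,interpolation=cv2.INTER_CUBIC))
```

```text
[[ 0.5881  0.1145]
 [ 0.6483  0.1194]
 [ 0.6646 -0.0309]
 [ 0.6044 -0.0356]] [0.6264 0.0419]
96.21588400411015 0.15094413984122781
96.2028095368301 0.15122829200755225
4.716682874022131 0.06042671759482248
4.446374532094322 0.06040032659327132
```

View pics/s11z.png

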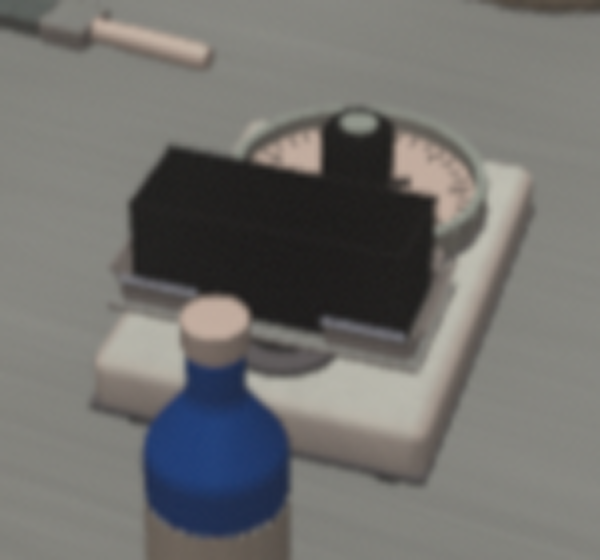

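step_arm([
  [0, -0.03, 0.02, 0, 0, 0, -1],
  [0, -0.06, 0.02, 0, 0, 0, -1],
  [0, -0.07, 0.02, 0, 0, 0, -1],
  [0, -0.07, 0.02, 0, 0, 0, -1],
  [0, -0.07, 0.02, 0, 0, 0, -1],
  [0, -0.07, 0.02, 0, 0, 0, -1],
])

```text
t: 15.7
eef_pos: [0.4862, -0.0398, 0.2368]
tool_rot: [-0.001, 0.683, 0.73, -0.001]
contact_force: [-0.4, 0.1, 0.2]
gripper_width: 0.998
```

Run:
```python
from h import *
import pickle
np.set_printoptions(precision=4,suppress=True)
c=cam('wrist','w12.png')
o=bot.get_obs();pickle.dump((c,o),open('w12.pkl','wb'));print(o['eef_pos'],o['contact_force'],o['t'])
for p in ((.4864,.0279,.107),): print(proj(c,p))
a=cv2.imread('pics/w12.png');cv2.imwrite('pics/w12z.png',cv2.resize(a[20:190,170:340],None,fx=3.5,fy=3.5,interpolation=cv2.INTER_CUBIC))
```

```text
[ 0.4864 -0.0396  0.237 ] [-0.6837 -0.397  -0.5639] 15.75
[259.1221 107.0725]
```

View pics/w12z.png

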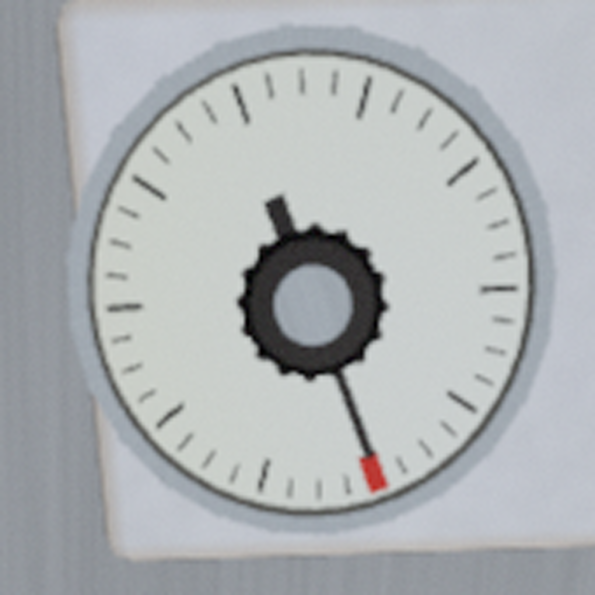

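View pics/w12.png

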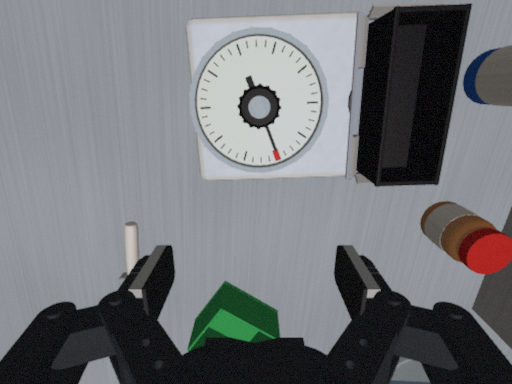

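Run:
```python
from station import bot
print(bot.hand_in(), bot.get_obs()['t'])
```

```text
the job is handed in; nothing more can be done
the job is handed in; nothing more can be done
```

I set the black tub in the scale's cradle, let go of it, and turned the knob about 93° clockwise until the red zero mark met the pointer's tip. I handed the job in shortly after 15.75 s of the 54 s allowed; the hand-in gave no verdict.

- **Tub:** its centre measured (0.6264, 0.0419) m against the cradle's (0.6262, 0.0424) m, so it was centred to under 1 mm. It was square to within about 1° and looked flat and seated in the camera views. Its rim measured about 0.7% too large in the last tub measurement. That could mean it stood up to about 2 mm higher than I assumed, or it may be measurement noise.
- **Zero mark:** two wrist pictures from different positions show the pointer's tip at the inner end of the red mark. In the first I measured an angle error of 1.2° to 1.8°, about 1.2 to 1.8 mm at the mark, against 4.3 mm allowed. The direct distance came out at 3.0 mm, mostly because the tip hides the mark's inner end.
- **Other things on the table:** I saw nothing shifted in the pictures, but I did not measure their positions again. At hand-in the gripper was open and clear of everything, and the contact force was only noise.

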